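# Chock a rinsed rolling pin on the draining board

## Task

Put the rinsed rolling pin to dry on the sloping draining board, lying level across the slope and chocked so that it cannot roll down: first stand both wooden wedge chocks on the board, one for each half of the barrel, with their thin edges pointing uphill. Then lay the pin on the uphill side of them, bring it against both thin edges while you still hold it, and only then let go. Do not knock the plate rack or shift the tumbler, the tin and the small bowl.

Things in the scene. Friction and masses are not known exactly. Their poses are not given: they have to be found in the camera images.
- board: Flat steel deck of a draining board, fixed, 260 mm along its 5 degree slope by 440 mm across. Origin: centre of its top face, 52 mm above the table; x points uphill along the deck, y across, z square to it. Upstands 4 mm thick, 12 mm high on both sides and the high edge; the low edge (x = -130 mm) is open above a 22 mm deep drip pan reaching 80 mm out. Which side of the robot, position and yaw vary.
- plate_rack: Wire rack with two upright steel plates, fixed on the draining board near one of its two ends (which end varies), 150 mm along the board's x, 50 mm across it, 165 mm tall. Origin: centre of its underside, on the deck. Not to be touched.
- katori_mid (a point): Small upturned steel bowl, 60 mm in diameter, 35 mm high, standing loose on the deck near the end away from the rack. The point is its centre, half-way up. Leave it there.
- pin_mid (a point): Wooden rolling pin, 200 mm long: a barrel 44 mm in diameter and 130 mm long, with a turned handle 35 mm long and 23 mm thick at each end. The point is its centre, on its axis; its y axis runs along the pin (x and z turn as it rolls). 0.12 to 0.23 kg. It rolls freely. It starts lying in the baking tray.
- chock_a_mid (a point): Wooden wedge chock, 70 mm long (its x, towards the thin edge), 30 mm wide (y), 32 mm high (z), 40-65 g. Flat base; top flat for 40 mm from the upright thick end, then a 45 degree ramp to the 2 mm thin edge. The point: 16 mm above the base, mid-width, 25 mm from the thick end. When its ramp touches the pin, both on the deck, the pin axis is 56 mm from the point along x. In the tray, turned any way.
- chock_b_mid (a point): The second wooden wedge chock, the same as the first in every way.
- tray: Shallow aluminium baking tray, 340 mm (x) by 380 mm (y), rim 20 mm high, 3 mm thick, fixed. Origin: centre of its underside, on the table. The pin, both chocks, the tumbler and the tin start in it.
- tumbler_mid (a point): Steel tumbler standing in the tray, 68 mm in diameter, 100 mm tall. The point is its centre, half-way up. Leave it there.
- spice_tin_mid (a point): Round steel tin standing in the tray, 64 mm in diameter, 75 mm tall. The point is its centre, half-way up. Leave it there.
Mind the look-alikes: they are no part of the job. What is shaped like the part that bears chock_a_mid but green or turquoise is not meant. Leave any black or blue look-alike of the part that bears chock_b_mid alone.

How it is judged:
On the way, in this order (a step that is already met when the one before it is completed fails the run):
1. Both chocks stand flat on the draining board, lined up with the slope, and have been let go (x of chock_a_mid in the frame of board between -0.12 and 0.12 m and y of chock_a_mid in the frame of board between -0.21 and 0.21 m and z of chock_a_mid in the frame of board between 0.011 and 0.021 m and angle between the z axis of each of chock_a_mid, chock_b_mid and the z axis of board, either way round below 0.08 rad and angle between the x axis of each of chock_a_mid, chock_b_mid and the x axis of board, either way round below 0.2 rad and x of chock_b_mid in the frame of board between -0.12 and 0.12 m and y of chock_b_mid in the frame of board between -0.21 and 0.21 m and z of chock_b_mid in the frame of board between 0.011 and 0.021 m and contact force between the fingers and chock_a below 0.05 N and contact force between the fingers and chock_b below 0.05 N), for 0.2 s.
2. The pin, still held in the gripper, lies on the board across the slope and against the thin edges of both chocks (((x of pin_mid in the frame of chock_a_mid between 0.049 and 0.064 m and x of pin_mid in the frame of chock_b_mid between 0.049 and 0.064 m and y of pin_mid in the frame of chock_a_mid between -0.075 and -0.022 m and y of pin_mid in the frame of chock_b_mid between 0.022 and 0.075 m) or (x of pin_mid in the frame of chock_b_mid between 0.049 and 0.064 m and x of pin_mid in the frame of chock_a_mid between 0.049 and 0.064 m and y of pin_mid in the frame of chock_b_mid between -0.075 and -0.022 m and y of pin_mid in the frame of chock_a_mid between 0.022 and 0.075 m)) and x of pin_mid in the frame of board between -0.12 and 0.12 m and y of pin_mid in the frame of board between -0.21 and 0.21 m and z of pin_mid in the frame of board between 0.018 and 0.027 m and angle between the y axis of pin_mid and the y axis of board, either way round below 0.12 rad and contact force between the fingers and pin above 0.3 N), for 0.1 s.
At the end, for the whole second after the job is handed in: The pin lies still on the board, within 7 degrees of straight across, against both ramps (within 7 mm each, measured at its middle); a chock stands flat on the deck under each half of the barrel, 22 to 75 mm from the pin's middle, thin edge uphill within 11 degrees (((x of pin_mid in the frame of chock_a_mid between 0.049 and 0.064 m and x of pin_mid in the frame of chock_b_mid between 0.049 and 0.064 m and y of pin_mid in the frame of chock_a_mid between -0.075 and -0.022 m and y of pin_mid in the frame of chock_b_mid between 0.022 and 0.075 m) or (x of pin_mid in the frame of chock_b_mid between 0.049 and 0.064 m and x of pin_mid in the frame of chock_a_mid between 0.049 and 0.064 m and y of pin_mid in the frame of chock_b_mid between -0.075 and -0.022 m and y of pin_mid in the frame of chock_a_mid between 0.022 and 0.075 m)) and x of pin_mid in the frame of board between -0.12 and 0.12 m and y of pin_mid in the frame of board between -0.21 and 0.21 m and z of pin_mid in the frame of board between 0.018 and 0.027 m and angle between the y axis of pin_mid and the y axis of board, either way round below 0.12 rad and x of chock_a_mid in the frame of board between -0.12 and 0.12 m and y of chock_a_mid in the frame of board between -0.21 and 0.21 m and z of chock_a_mid in the frame of board between 0.011 and 0.021 m and angle between the z axis of each of chock_a_mid, chock_b_mid and the z axis of board, either way round below 0.08 rad and angle between the x axis of each of chock_a_mid, chock_b_mid and the x axis of board, either way round below 0.2 rad and x of chock_b_mid in the frame of board between -0.12 and 0.12 m and y of chock_b_mid in the frame of board between -0.21 and 0.21 m and z of chock_b_mid in the frame of board between 0.011 and 0.021 m and linear speed of pin below 0.01 m/s and angular speed of pin below 0.3 rad/s); the robot touches nothing.
It fails at once if The pin was let go on the draining board while it was not against both chocks (contact force between the fingers and pin below 0.02 N and x of pin_mid in the frame of board between -0.2 and 0.14 m and y of pin_mid in the frame of board between -0.23 and 0.23 m and z of pin_mid in the frame of board below 0.027 m and not (((x of pin_mid in the frame of chock_a_mid between 0.049 and 0.064 m and x of pin_mid in the frame of chock_b_mid between 0.049 and 0.064 m and y of pin_mid in the frame of chock_a_mid between -0.075 and -0.022 m and y of pin_mid in the frame of chock_b_mid between 0.022 and 0.075 m) or (x of pin_mid in the frame of chock_b_mid between 0.049 and 0.064 m and x of pin_mid in the frame of chock_a_mid between 0.049 and 0.064 m and y of pin_mid in the frame of chock_b_mid between -0.075 and -0.022 m and y of pin_mid in the frame of chock_a_mid between 0.022 and 0.075 m)) and x of pin_mid in the frame of board between -0.12 and 0.12 m and y of pin_mid in the frame of board between -0.21 and 0.21 m and z of pin_mid in the frame of board between 0.018 and 0.027 m and angle between the y axis of pin_mid and the y axis of board, either way round below 0.12 rad)).
It fails at once if The plate rack was knocked (contact force between plate_rack and anything else above 6 N).
It fails at once if The tumbler, the tin or the small bowl was shifted by more than 25 mm or upset (distance of any of tumbler_mid, spice_tin_mid, katori_mid from where it was at the start of the episode above 0.025 m or angle between any of tumbler_mid, spice_tin_mid, katori_mid's own z axis and vertical above 0.4 rad).
It also fails if it takes over 72 s, if anything falls off the work surface, if the arm or the gripper's body presses on something with over 40 N, if the wrist force passes 120 N, or if a joint passes its speed limit or range.

## Robot

A 6-joint arm with a two-finger parallel gripper is mounted at the origin on the work surface. World frame = base frame: x ahead of the robot, y to its left, z up, the work surface at z = 0. Lengths are in m, angles in rad, forces in N, time in s.
With the tool pointing down it reaches from about 0.375 to 0.975 m from the base axis. Payload 3.8 kg.
Tool frame: the origin (TCP) lies on the centre line of the jaws, within the pads' length; the fingertips stand 17 mm ahead of it and the grasp point (between the pads) lies 2 mm behind it (bot.tip_extent is the distance from the TCP to the fingertips, in m); z points along the fingers, y is the line along which they close (so a half turn about z gives the same grasp; the last joint's range is limited). The gripper opens to 85 mm and grips with 20 to 120 N. Pads are 22 mm wide; open, the fingers measure 114 mm over their backs; the gripper's body (76 mm by 85 mm) begins 54 mm behind the grasp point. The pads swing forward as they close: fully open they stand 13 mm farther back than shut.
Start: joints at [1.296, 0.264, 1.604, -0, 1.274, -0.037], TCP at [0.159, 0.656, 0.248] pointing down, gripper open.
Joint ranges: [-2.63, 2.63], [-0.94, 2.18], [0.31, 2.57], [-1.31, 4.45], [0, 2.66], [-2.55, 2.55]. Speed limits (rad/s): [2.57, 2.57, 3.14, 3.14, 3.14, 3.14].

## Interface

Orientations are given as a rotation vector (axis times angle).
In Python, from workcell import readout, read_camera, finish_job, bot gives the robot as it stands.
- The arm moves only by the tool jog_arm, never from a script. Its argument "deltas" is one flat list of numbers, 7 for each row, row after row: the shift along the tool's x, y, z in m, then the turn, a rotation vector about the tool's x, y, z in degrees, then the gripper command: -1 is shut, 1 is fully open, values between are in proportion. A call has 1 to 8 rows; each row is the pose to reach, as a shift and turn from the pose commanded when the call began, along the tool's axes at that moment; what a row does not reach only later rows make up. A row lasts 1/10 s, in which the tool goes at most 50 mm and 8.59 degrees, less where a joint would pass 70% of its speed; a pose out of reach is approached as far as the arm can. A call with a gripper value outside its range is refused whole. The fingers move at their own pace and stop on an object; "squeeze" is the grip in N (left out, the last holds). Time passes only in rows, so rows that repeat a pose let the fingers close. It gives the time, the measured TCP pose, the force, the opening and the grip force at its end, in the units of the state.
- readout.read_state(): the state, without advancing time (a new reading comes with each control period).
- read_camera(name): name is "side" or "top" or "wrist"; returns a dict with "color" (480x640x3 uint8, blue, green, red), "fx", "fy", "cx", "cy" (pixels), "origin" and "attitude" of the camera in the world. Camera axes: x right, y down, z forward; pixel columns grow to the right and rows downward; lengths in m; the calibration is good to about 2 mm. The wrist camera is an equidistant fisheye: a pixel r from the principal point sees the ray r / f radians off the axis. A picture is of the moment at which its call begins. There is no depth.
- finish_job(): hands the job in; it is judged then, once.
The state is a dict: "time": time; "q": joint angles; "joint_vel": joint speeds; "joint_torque": joint torques, N m; "tool_pos": TCP position; "tcp_rot": TCP orientation; "wrist_force": force on the tool from outside, world axes, zero at the start; "torque": the same for the moment, N m; "width": opening from 0.0 (shut) to 1.0 (fully open); "grip_force": force on a finger pad.
Only numpy, scipy, OpenCV 4.12 (cv2) and the standard library are available. Lean on these libraries where they do the work, as an engineer would, in place of code of your own. Each camera call takes 0.05 s, during which the arm holds its last target. There are 200 camera calls.

## Working session

There is one attempt and no reset: what is moved stays moved. The work goes in short steps, Python scripts to look and compute and a tool call to move; the robot and the scene stay as the last step left them, time stands still between calls to the robot, and variables do not carry over. Pictures are saved under pics/ and viewed, at most 10 in all, crops included, and the job is handed in when it is done.

Besides the shell and the picture viewer there is one more tool, called after "Call:" as a command line: name --argument value ..., lists and objects as JSON in quotes. jog_arm: Moves the arm, as the interface text tells. Its arguments: {"type":"object","properties":{"deltas":{"type":"array"},"squeeze":{"type":"number"}},"required":["deltas"]}

```bash
ls && mkdir -p pics
python3 - <<'E'
from workcell import readout, read_camera, bot
import cv2
print(readout.read_state(), bot.tip_extent)
for n in("top","side"):
    c=read_camera(n); cv2.imwrite(f"pics/{n}0.png",c["color"]); print(n,{k:v for k,v in c.items() if k!="color"})
E
```

```text
pics
{'time': 0.0, 'q': array([ 1.29608250e+00,  2.64750712e-01,  1.60540932e+00, -1.04985583e-05,
        1.27369648e+00, -3.68960225e-02]), 'joint_vel': array([ 0.00023975,  0.00023988, -0.0005304 ,  0.00245194, -0.00044338,
        0.00024526]), 'joint_torque': array([-2.36427732e-03, -5.15111947e+01, -3.67303169e+01, -2.65163389e-04,
        1.31041548e-02, -1.99237047e-05]), 'tool_pos': array([0.15882794, 0.65531775, 0.24694456]), 'tcp_rot': array([-0.37263809, -3.11906846,  0.00351505]), 'wrist_force': array([ 0.2154652 ,  0.56278154, -0.19291209]), 'torque': array([ 0.01633603,  0.01193131, -0.01635585]), 'grip_force': 0.0, 'width': 1.003287850764801} 0.017
top {'fx': 528.2902147326565, 'fy': 528.2902147326565, 'cx': 315.90123864455165, 'cy': 252.85120732931725, 'origin': array([ 0.2103418 , -0.11396695,  1.36201914]), 'attitude': array([-2.14654822,  2.1260586 , -0.17732808])}
side {'fx': 531.8573649673133, 'fy': 531.8573649673133, 'cx': 328.28483063958487, 'cy': 234.67081126563656, 'origin': array([-0.30846576, -1.09944781,  1.03829945]), 'attitude': array([-2.12933675,  0.7226655 , -0.35491005])}
```

View pics/top0.png

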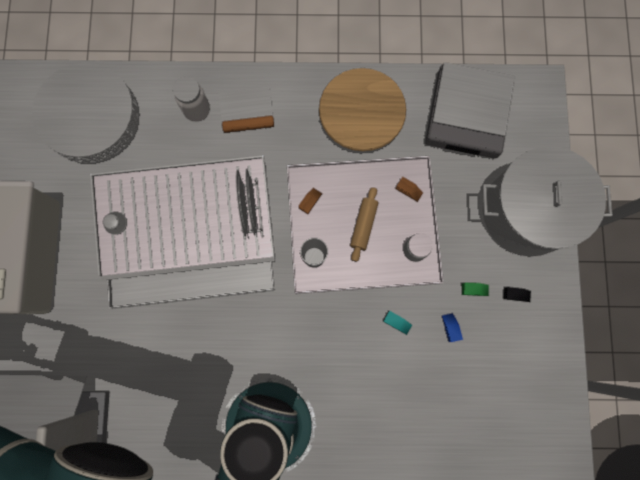

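View pics/side0.png

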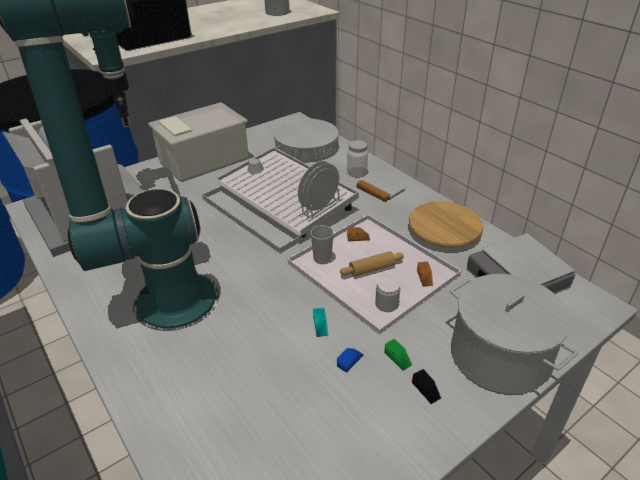

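Top view: the tray centre is around (364,225), with the pin at (364,224) and the tumbler and tin at (314,252) and (418,246). The board spans about (93–273,156–275), with its drip pan on the robot side, so uphill is image up (+x). The rack is at (247,200) and the bowl at (115,222).
Chock candidates are brown (310,200), brown (409,188), green (475,289), black (517,295), turquoise (397,322), blue (453,327) and a brown bar at (248,124). I choose the two brown wedges in the tray and check them in a close crop.

```bash
cat > h.py <<'E'
from workcell import readout, read_camera, bot
import cv2, numpy as np
from scipy.spatial.transform import Rotation as R
def ray(c,u,v,fish=False):
    x,y=(u-c["cx"])/c["fx"],(v-c["cy"])/c["fy"]
    if fish:
        r=np.hypot(x,y); d=np.array([np.sin(r)*x/max(r,1e-9),np.sin(r)*y/max(r,1e-9),np.cos(r)])
    else: d=np.array([x,y,1.])
    return R.from_rotvec(c["attitude"]).apply(d)
def onplane(c,u,v,z=0.,fish=False,n=(0,0,1),p=None):
    d=ray(c,u,v,fish); n=np.array(n,float); p=np.array([0,0,z]) if p is None else p
    return c["origin"]+d*(n@(p-c["origin"]))/(n@d)
def proj(c,P):
    d=R.from_rotvec(c["attitude"]).inv().apply(np.asarray(P)-c["origin"]); return c["cx"]+c["fx"]*d[0]/d[2],c["cy"]+c["fy"]*d[1]/d[2]
def projf(c,P):
    d=R.from_rotvec(c["attitude"]).inv().apply(np.asarray(P)-c["origin"]); th=np.arctan2(np.hypot(d[0],d[1]),d[2]); a=np.arctan2(d[1],d[0])
    return c["cx"]+c["fx"]*th*np.cos(a),c["cy"]+c["fy"]*th*np.sin(a)
def blobs(img,lo=(3,110,40),hi=(22,255,255),amin=40):
    m=cv2.inRange(cv2.cvtColor(img,cv2.COLOR_BGR2HSV),lo,hi)
    cs,_=cv2.findContours(m,cv2.RETR_EXTERNAL,cv2.CHAIN_APPROX_NONE)
    return [(k,cv2.minAreaRect(k)) for k in cs if cv2.contourArea(k)>amin]
E
python3 - <<'E'
from h import *
np.set_printoptions(precision=3,suppress=True)
c=read_camera("top");s=read_camera("side")
for k,r in blobs(c["color"]):
    b=cv2.boxPoints(r); P=np.array([onplane(c,*q,0.03) for q in b]); o=onplane(c,*r[0],0.03)
    e=[P[1]-P[0],P[2]-P[1]]; L=[np.linalg.norm(x) for x in e]; l=e[int(np.argmax(L))]
    print("top",np.round(r[0]),o[:2],"sizes",np.round(L,3),"axis deg",np.degrees(np.arctan2(l[1],l[0])))
for nm,px in (("board corners",[(93,175),(263,156),(273,258),(101,275)]),):
    for q,z in zip(px,(.075,.075,.053,.053)): print(nm,q,onplane(c,*q,z))
for q,z in (((114,219),.07),((314,246),.1),((418,241),.078)): print(onplane(c,*q,z))
for q in ((289,166),(428,158),(441,283),(296,291)):print("tray",onplane(c,*q,.02))
a=cv2.resize(c["color"][150:300,280:450],None,fx=3,fy=3,interpolation=cv2.INTER_CUBIC)
b=cv2.resize(s["color"][210:330,285:465],(510,340),interpolation=cv2.INTER_CUBIC)
o=np.vstack([np.hstack([a[:300],]),]) 
out=np.zeros((450,800,3),np.uint8); out[:,:400]=a[:, :400] if a.shape[1]>=400 else 0
out=np.vstack([cv2.resize(a,(290,256)),cv2.resize(b,(290,193))]); out=np.hstack([cv2.resize(a,(400,353)),cv2.resize(b,(400,353),interpolation=cv2.INTER_CUBIC)])
cv2.imwrite("pics/crop1.png",out)
E
```

```text
top [364. 224.] [ 0.508 -0.237] sizes [0.195 0.038] axis deg -14.735325659713919
top [309. 200.] [ 0.57  -0.096] sizes [0.064 0.03 ] axis deg -34.00792880100563
top [409. 189.] [ 0.603 -0.357] sizes [0.035 0.065] axis deg -121.7829906652482
top [248. 124.] [0.778 0.07 ] sizes [0.134 0.03 ] axis deg -82.14900031441488
top [362. 109.] [ 0.822 -0.235] sizes [0.231 0.229] axis deg -42.61024582822332
board corners (93, 175) [0.618 0.451 0.075]
board corners (263, 156) [0.672 0.022 0.075]
board corners (273, 258) [ 0.413 -0.007  0.053]
board corners (101, 275) [0.366 0.42  0.053]
[0.506 0.392 0.07 ]
[ 0.436 -0.11   0.1  ]
[ 0.455 -0.367  0.078]
tray [ 0.665 -0.041  0.02 ]
tray [ 0.691 -0.41   0.02 ]
tray [ 0.358 -0.435  0.02 ]
tray [ 0.334 -0.065  0.02 ]
```

View pics/crop1.png

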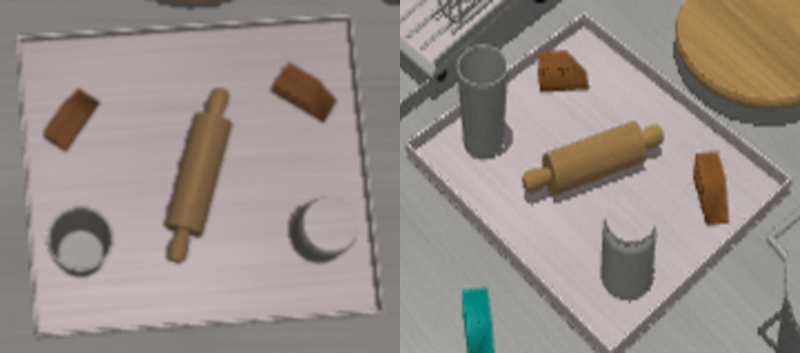

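The crop shows two brown wedges in the tray: the left one at (310,200), apparently upright with its thin edge to upper right, and the right one at (409,188), whose stance is still to be confirmed. Next is a closer look from above the tray with the wrist camera.

```bash
cat >> h.py <<'E'
def delta(pos,yaw,tilt=None,half=True):
    """tool y along world yaw (deg); tilt: board z normal or None. prints tool-frame shift and turn."""
    s=readout.read_state(); R0=R.from_rotvec(s["tcp_rot"])
    z=-np.array([0,0,1.]) if tilt is None else -np.asarray(tilt,float)
    best=None
    for k in ((0,180) if half else (0,)):
        a=np.radians(yaw+k); y=np.array([np.cos(a),np.sin(a),0]); y-=z*(y@z); y/=np.linalg.norm(y)
        R1=R.from_matrix(np.array([np.cross(y,z),y,z]).T); t=np.degrees((R0.inv()*R1).as_rotvec())
        if best is None or np.linalg.norm(t)<np.linalg.norm(best[0]): best=(t,k)
    d=R0.inv().apply(np.asarray(pos)-s["tool_pos"])
    print("t",round(s["time"],1),"shift",np.round(d,4),"turn",np.round(best[0],1),"q6",round(s["q"][5],2),"q1",round(s["q"][0],2),"tool x,y",np.round(R0.as_matrix()[:,:2].T,2).tolist())
E
python3 - <<'E'
from h import *
s=readout.read_state();y=R.from_rotvec(s["tcp_rot"]).as_matrix()[:,1];print(y,np.degrees(np.arctan2(y[1],y[0])))
delta([.40,.15,.32],90); delta([.5,-.23,.3],90)
E
```

```text
[ 0.2355722   0.97185571 -0.00148606] 76.37463013133517
t 0.2 shift [-0.3534 -0.4346 -0.072 ] turn [ -0.1  -0.  -13.6] q6 -0.04 q1 1.3 tool x,y [[-0.97, 0.24, 0.0], [0.24, 0.97, -0.0]]
t 0.2 shift [-0.5401 -0.7804 -0.0514] turn [ -0.1  -0.  -13.6] q6 -0.04 q1 1.3 tool x,y [[-0.97, 0.24, 0.0], [0.24, 0.97, -0.0]]
```

Call:
jog_arm --deltas '[0, 0, -0.05, 0, 0, 0, 1, -0.35, -0.43, -0.075, 0, 0, -13.6, 1, -0.35, -0.43, -0.075, 0, 0, -13.6, 1, -0.35, -0.43, -0.075, 0, 0, -13.6, 1, -0.35, -0.43, -0.075, 0, 0, -13.6, 1, -0.35, -0.43, -0.075, 0, 0, -13.6, 1, -0.54, -0.78, -0.06, 0, 0, -13.6, 1, -0.54, -0.78, -0.06, 0, 0, -13.6, 1]'

```text
time: 1.0
tool_pos: [0.3002, 0.3344, 0.3094]
tcp_rot: [-0.0, 3.141, 0.0]
wrist_force: [1.3, 0.1, 0.9]
width: 1.0
grip_force: 0.0
```

```bash
python3 -c "
from h import *
delta([.52,-.23,.3],90)"
```

```text
t 1.0 shift [-0.2197 -0.5645  0.0094] turn [0. 0. 0.] q6 -0.79 q1 0.78 tool x,y [[-1.0, -0.0, -0.0], [-0.0, 1.0, 0.0]]
```

Call:
jog_arm --deltas '[-0.22, -0.564, 0.01, 0, 0, 0, 1, -0.22, -0.564, 0.01, 0, 0, 0, 1, -0.22, -0.564, 0.01, 0, 0, 0, 1, -0.22, -0.564, 0.01, 0, 0, 0, 1, -0.22, -0.564, 0.01, 0, 0, 0, 1, -0.22, -0.564, 0.01, 0, 0, 0, 1, -0.22, -0.564, 0.01, 0, 0, 0, 1, -0.22, -0.564, 0.01, 0, 0, 0, 1]'

```text
time: 1.8
tool_pos: [0.4453, -0.0384, 0.3029]
tcp_rot: [0.001, 3.141, 0.0]
wrist_force: [0.6, 0.0, -0.2]
width: 0.998
grip_force: 0.0
```

Call:
jog_arm --deltas '[-0.07, -0.17, 0, 0, 0, 0, 1, -0.07, -0.17, 0, 0, 0, 0, 1, -0.07, -0.17, 0, 0, 0, 0, 1, -0.07, -0.17, 0, 0, 0, 0, 1, -0.07, -0.17, 0, 0, 0, 0, 1, -0.07, -0.17, 0, 0, 0, 0, 1]'

```text
time: 2.4
tool_pos: [0.5148, -0.2068, 0.3021]
tcp_rot: [-0.003, -3.14, -0.002]
wrist_force: [0.6, -0.2, 0.1]
width: 0.996
grip_force: 0.0
```

Run:
```python
from h import *
np.set_printoptions(precision=3,suppress=True)
s=readout.read_state();print(s["tool_pos"],s["q"])
c=read_camera("wrist");print(c["origin"],c["attitude"],c["fx"]);cv2.imwrite("pics/w1.png",c["color"])
for k,r in blobs(c["color"],amin=100):
    b=cv2.boxPoints(r); P=np.array([onplane(c,*q,0.035,True) for q in b]); o=onplane(c,*r[0],0.035,True)
    print(np.round(r[0]),o,np.linalg.norm(P[1]-P[0]),np.linalg.norm(P[2]-P[1]))
```

```text
[ 0.515 -0.207  0.302] [-0.427  0.008  1.794  0.     1.341 -1.996]
[ 0.432 -0.207  0.427] [2.048 2.045 0.333] 371.64829954431775
[515. 368.] [0.758 0.088 0.035] 0.07077322220257118 0.041991228218087845
[296. 387.] [ 0.768 -0.234  0.035] 0.2046419337433301 0.15145846798842058
[193. 272.] [ 0.599 -0.352  0.035] 0.043589836210449213 0.06340874099544014
[409. 246.] [ 0.567 -0.101  0.035] 0.06242463695137918 0.03890468174875317
[288. 190.] [ 0.503 -0.236  0.035] 0.19534695899125482 0.03953738175776559
```

View pics/w1.png

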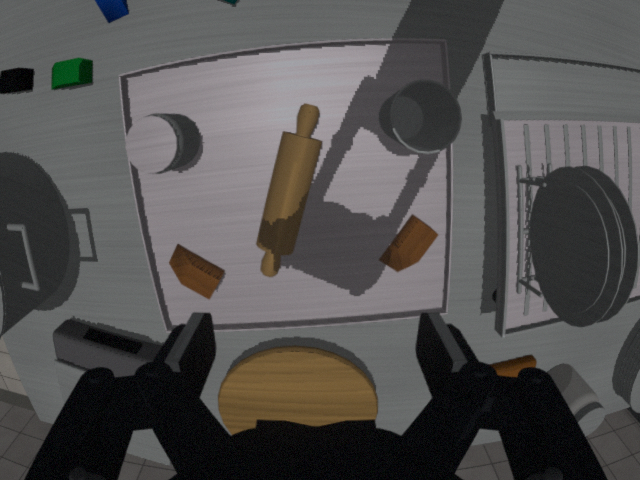

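Wrist view: chock A is at (409,246) with its thin end down-left (+x,−y), and chock B is at (193,272) with its thin end up-left (−x,−y). The pin is at (288,190). A zoom will confirm both stand on their bases.

Run:
```python
from h import *
i=cv2.imread("pics/w1.png")
a=cv2.resize(i[205:285,370:450],(400,400),interpolation=cv2.INTER_CUBIC);b=cv2.resize(i[232:312,155:235],(400,400),interpolation=cv2.INTER_CUBIC)
cv2.imwrite("pics/z1.png",cv2.convertScaleAbs(np.hstack([a,b]),alpha=1.5,beta=20))
```

```text
(no output)
```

View pics/z1.png

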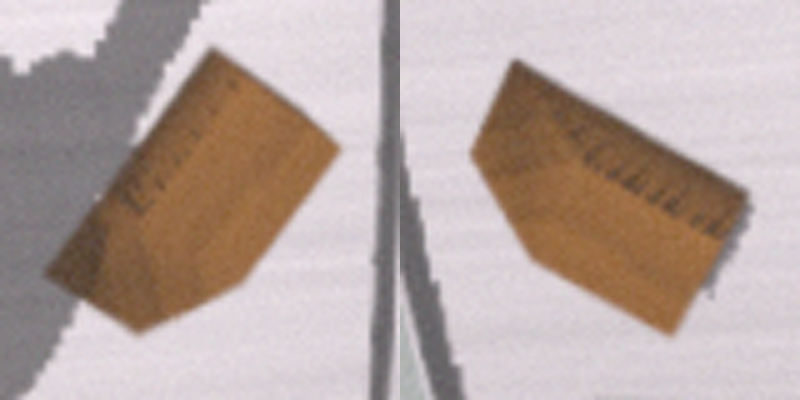

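Both stand upright on their bases. A's thin edge runs (45,272)-(138,333) and B's runs (515,60)-(472,152) in the zoom. Next I compute their poses from these corners.

Run:
```python
from h import *
np.set_printoptions(precision=4,suppress=True)
c=read_camera("wrist")
A=lambda X,Y,z: onplane(c,370+X/5,205+Y/5,z,True)
B=lambda X,Y,z: onplane(c,155+(X-400)/5,232+Y/5,z,True)
def rep(n,t1,t2,k1,k2,f1,f2):
    # thin corners, base line thin->thick? , top far ramp/thick
    th=(t1+t2)/2; ax=(f1-f2)[:2]; print(n,"width",np.linalg.norm(t1-t2),"flat",np.linalg.norm(ax),"yaw flat",np.degrees(np.arctan2(ax[1],ax[0])),"base len",np.linalg.norm(k1-k2),"yaw base",np.degrees(np.arctan2(*(k1-k2)[1::-1])),"yaw thin",np.degrees(np.arctan2(*(t1-t2)[1::-1])),"thin mid",th[:2])
    for yw in (np.arctan2(ax[1],ax[0]),np.arctan2(*(k1-k2)[1::-1])): print("  mid",th[:2]-.045*np.array([np.cos(yw),np.sin(yw)]))
rep("A",A(45,272,.005),A(138,333,.005),A(45,272,.003),A(210,48,.003),A(243,283,.035),A(340,150,.035))
rep("B",B(515,60,.005),B(472,152,.005),B(515,60,.003),B(748,195,.003),B(535,262,.035),B(672,335,.035))
```

```text
A width 0.029850033798656188 flat 0.03843731728404888 yaw flat -32.315472268220944 base len 0.06861576161738454 yaw base -33.29718623224271 yaw thin -123.64775924521388 thin mid [ 0.6023 -0.1156]
  mid [ 0.5643 -0.0916]
  mid [ 0.5647 -0.0909]
B width 0.029408362677159378 flat 0.038184786237709815 yaw flat -119.45113316188161 base len 0.06897517535833202 yaw base -121.45285530276963 yaw thin 148.30523950771087 thin mid [ 0.5865 -0.3867]
  mid [ 0.6087 -0.3475]
  mid [ 0.61   -0.3483]
```

Run:
```python
from h import *
np.set_printoptions(precision=4,suppress=True)
c=read_camera("wrist")
for q in ((449,246),(446,225),(448,300),(445,50)):print(q,onplane(c,*q,.02,True),onplane(c,*q,.003,True))
delta([.5645,-.091,.13],57); delta([.5645,-.091,.03],57)
g=c["color"][235,430:470].astype(int); print(g.tolist())
```

```text
(449, 246) [ 0.5717 -0.0438  0.02  ] [ 0.5775 -0.037   0.003 ]
(446, 225) [ 0.5453 -0.0507  0.02  ] [ 0.55   -0.0442  0.003 ]
(448, 300) [ 0.6452 -0.035   0.02  ] [ 0.6541 -0.0278  0.003 ]
(445, 50) [ 0.3415 -0.0617  0.02  ] [ 0.3377 -0.0557  0.003 ]
t 2.5 shift [-0.05    0.1141  0.1728] turn [ 0. -0. 33.] q6 -2.0 q1 -0.42 tool x,y [[-1.0, -0.0, 0.0], [-0.0, 1.0, 0.0]]
t 2.5 shift [-0.05    0.114   0.2728] turn [ 0. -0. 33.] q6 -2.0 q1 -0.42 tool x,y [[-1.0, -0.0, 0.0], [-0.0, 1.0, 0.0]]
[[34, 60, 88], [38, 62, 90], [29, 59, 89], [32, 59, 87], [35, 60, 89], [42, 63, 91], [74, 86, 106], [122, 120, 131], [131, 126, 134], [133, 129, 134], [134, 131, 137], [134, 130, 136], [132, 129, 133], [129, 125, 132], [95, 92, 96], [66, 67, 68], [62, 60, 63], [60, 57, 57], [75, 73, 74], [131, 127, 130], [131, 128, 131], [115, 113, 115], [111, 111, 109], [108, 110, 107], [111, 111, 110], [110, 112, 109], [109, 110, 107], [110, 109, 108], [109, 111, 109], [107, 107, 105], [110, 112, 107], [114, 115, 112], [112, 111, 111], [114, 113, 111], [110, 110, 107], [112, 112, 110], [110, 112, 108], [110, 109, 108], [110, 112, 108], [112, 112, 110]]
```

Call:
jog_arm --deltas '[-0.049, 0.1125, 0.17, 0, 0, 33, 0, -0.049, 0.1125, 0.17, 0, 0, 33, 0, -0.049, 0.1125, 0.17, 0, 0, 33, 0, -0.049, 0.1125, 0.17, 0, 0, 33, 0, -0.049, 0.1125, 0.17, 0, 0, 33, 0, -0.049, 0.1125, 0.17, 0, 0, 33, 0]'

```text
time: 3.15
tool_pos: [0.5626, -0.0918, 0.1312]
tcp_rot: [-0.883, -3.011, 0.001]
wrist_force: [0.1, -0.8, -0.1]
width: 0.5
grip_force: 0.0
```

Run:
```python
from h import *
delta([.5634,-.0927,.03],57)
c=read_camera("wrist")
np.set_printoptions(precision=3,suppress=True)
yw=np.radians(-33)
for P in ([.5645,-.091,.035],[.6023,-.1155,.005],[.5645-.025*np.cos(yw),-.091-.025*np.sin(yw),.035]): print(P,np.round(projf(c,np.array(P))))
for k,r in blobs(c["color"],amin=300): print(r)
cv2.imwrite("pics/w2.png",c["color"])
```

```text
t 3.1 shift [-1.500e-03 -1.000e-04  1.012e-01] turn [-0.1 -0.2  0.3] q6 -1.21 q1 -0.21 tool x,y [[-0.84, 0.54, 0.0], [0.54, 0.84, -0.0]]
[0.5645, -0.091, 0.035] [319. 258.]
[0.6023, -0.1155, 0.005] [319. 299.]
[np.float64(0.5435332358013644), np.float64(-0.07738402412462432), 0.035] [320. 220.]
((580.07177734375, 339.44256591796875), (29.91969108581543, 138.95999145507812), 48.724056243896484)
((318.9999694824219, 257.0), (45.99999237060547, 87.99998474121094), 0.0)
((108.63202667236328, 268.3956604003906), (213.53094482421875, 55.381996154785156), 64.9164047241211)
```

View pics/w2.png

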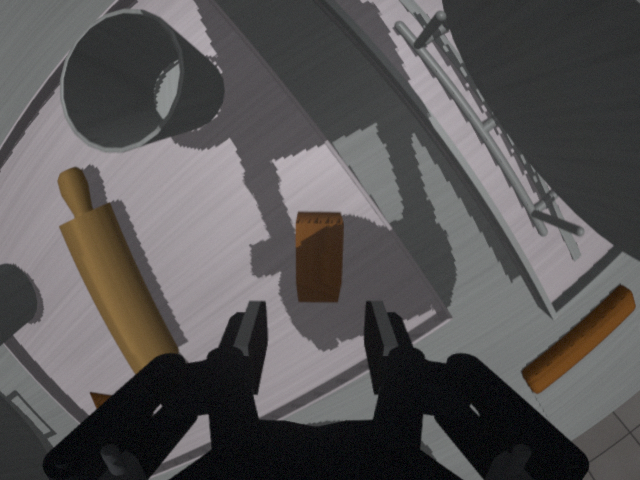

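Chock A is at (319,257), square between the jaws, and the tray rim is clear of the right finger. I go down and grip.

Call:
jog_arm --deltas '[-0.001, 0, 0.05, 0, 0, 0, 0, -0.001, 0, 0.09, 0, 0, 0, 0, -0.001, 0, 0.102, 0, 0, 0, 0, -0.001, 0, 0.102, 0, 0, 0, -1, -0.001, 0, 0.102, 0, 0, 0, -1, -0.001, 0, 0.102, 0, 0, 0, -1, -0.001, 0, 0.102, 0, 0, 0, -1, -0.001, 0, 0.102, 0, 0, 0, -1]' --squeeze 40

```text
time: 4.0
tool_pos: [0.566, -0.0947, 0.0323]
tcp_rot: [0.892, 3.01, 0.0]
wrist_force: [-0.7, -0.1, 0.1]
width: 0.344
grip_force: 45.5
```

Run:
```python
from h import *
np.set_printoptions(precision=4,suppress=True)
s=readout.read_state();print(s["width"],s["grip_force"],s["wrist_force"],s["tool_pos"])
delta([.5645,-.091,.33],57)
# board: pinkish mask in top view, left region
c=read_camera("top");i=c["color"][100:320,60:285]
m=cv2.inRange(i[:,:,2].astype(np.int16)-i[:,:,1],3,60)
m=cv2.morphologyEx(m,cv2.MORPH_CLOSE,np.ones((7,7)));cs,_=cv2.findContours(m,cv2.RETR_EXTERNAL,cv2.CHAIN_APPROX_NONE)
k=max(cs,key=cv2.contourArea);r=cv2.minAreaRect(k);b=cv2.boxPoints(r)+[60,100];print(r,b)
cv2.imwrite("pics/mask.png",np.hstack([cv2.cvtColor(m,cv2.COLOR_GRAY2BGR),i]))
```

```text
0.3435878454649886 45.51933825016022 [-0.6845 -0.1029  0.1291] [ 0.566  -0.0947  0.0323]
t 4.0 shift [ 0.0026  0.0025 -0.2977] turn [ 0.1  0.1 -0. ] q6 -1.2 q1 -0.21 tool x,y [[-0.84, 0.54, -0.0], [0.54, 0.84, 0.0]]
((112.00001525878906, 109.49998474121094), (218.99996948242188, 223.99996948242188), 90.0) [[ 60. 100.]
 [284. 100.]
 [284. 319.]
 [ 60. 319.]]
```

View pics/mask.png

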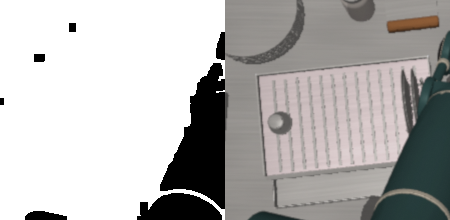

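Grasped (the opening of 0.344 is about 29 mm). The colour mask failed, so I'll measure the board by wrist camera from above it. Lifting over.

Call:
jog_arm --deltas '[0, 0, -0.05, 0, 0, 0, -1, 0, 0, -0.1, 0, 0, 0, -1, 0, 0, -0.15, 0, 0, 0, -1, 0, 0, -0.2, 0, 0, 0, -1, 0, 0, -0.25, 0, 0, 0, -1, 0, 0, -0.3, 0, 0, 0, -1, 0.02, 0.02, -0.31, 0, 0, 0, -1, 0.05, 0.05, -0.31, 0, 0, -8, -1]'

```text
time: 4.85
tool_pos: [0.5521, -0.0262, 0.3455]
tcp_rot: [0.68, 3.059, 0.001]
wrist_force: [0.3, 0.7, -0.4]
width: 0.342
grip_force: 45.7
```

Run:
```python
from h import *
delta([.5,.22,.34],97)
```

```text
t 4.8 shift [0.1515 0.201  0.0048] turn [ -0.    0.5 -32.1] q6 -1.23 q1 -0.09 tool x,y [[-0.91, 0.42, -0.01], [0.42, 0.91, 0.0]]
```

Call:
jog_arm --deltas '[0.15, 0.2, 0, 0, 0, -32, -1, 0.15, 0.2, 0, 0, 0, -32, -1, 0.15, 0.2, 0, 0, 0, -32, -1, 0.15, 0.2, 0, 0, 0, -32, -1, 0.15, 0.2, 0, 0, 0, -32, -1, 0.15, 0.2, 0, 0, 0, -32, -1, 0.15, 0.2, 0, 0, 0, -32, -1]'

```text
time: 5.55
tool_pos: [0.4983, 0.2206, 0.3407]
tcp_rot: [0.196, -3.135, 0.001]
wrist_force: [-0.5, -0.5, 0.8]
width: 0.336
grip_force: 45.6
```

Run:
```python
from h import *
c=read_camera("wrist");np.save("cam_b.npy",c,allow_pickle=True)
print(readout.read_state()["tool_pos"])
cv2.imwrite("pics/w3.png",c["color"])
```

```text
[0.49870806 0.21948676 0.34075184]
```

View pics/w3.png

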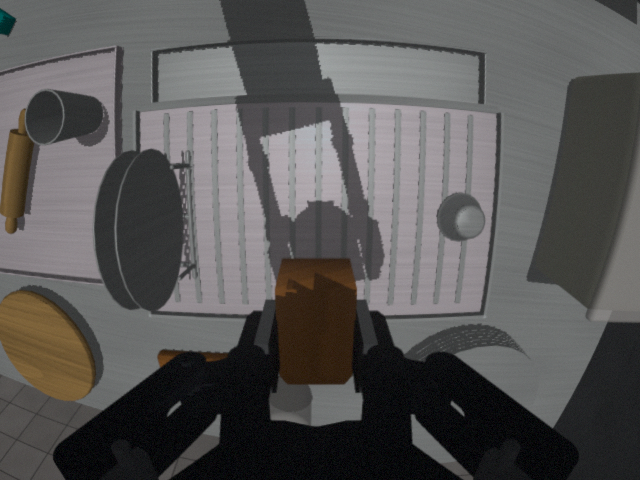

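Wrist view: the deck's low edge runs (137,112)–(500,115) and the high upstand (150,315)–(488,315). The right side runs (500,113)–(488,315). The rightmost groove is (471,113)–(459,304), the bowl is at (462,216), and the rack's inner foot is near x≈190.

Run:
```python
from h import *
np.set_printoptions(precision=4,suppress=True)
c=np.load("cam_b.npy",allow_pickle=True).item();g=c["color"]
print(c["origin"],g[85:125,420].sum(1)//3, g[300:330,440].sum(1)//3, g[220,485:515].sum(1)//3)
def P(u,v,z): return onplane(c,u,v,z,True)
for n,a,b in (("low",P(137,112,.041),P(500,115,.041)),("high",P(150,315,.074),P(488,315,.074)),("right",P(500,115,.048),P(488,315,.074)),("groove",P(471,113,.042),P(459,304,.062)),("groove2",P(372,109,.042),P(365,300,.062)),("bowl",P(465,214,.085),P(462,218,.06)),("rack",P(187,152,.055),P(189,270,.066)),("rackL",P(182,230,.065),P(184,200,.06))):
    d=b-a;print(n,a,b,np.linalg.norm(d),np.degrees(np.arctan2(d[1],d[0])))
```

```text
[0.4162 0.2103 0.4659] [137 139 139 140 142 138 141 139 137 138 139 141 133 114 109 110 114 113
 115 110 113 134 154 162 157 145 138 128 119 114 114 111 108 122 128 126
 127 135 135 137] [144 142 143 144 144 146 147 143 144 144 145 141 136 111  73  61  62  93
 119 123 117 110 109 112 111 115 111 113 111 114] [121 141 142 142 142 140 111  67  54  58  70 103 118 122 119 116 116 116
 113 117 114 115 117 117 115 117 114 115 116 115]
low [ 0.4184 -0.0077  0.041 ] [0.366  0.4296 0.041 ] 0.440424650323214 96.83480909287454
high [0.6712 0.025  0.074 ] [0.6162 0.4625 0.074 ] 0.44090920778854054 97.16074489730657
right [0.3668 0.426  0.048 ] [0.6162 0.4625 0.074 ] 0.25342378324771503 8.330291246029967
groove [0.3727 0.3897 0.042 ] [0.6093 0.4212 0.062 ] 0.23949833259871448 7.582748653941627
groove2 [0.3911 0.2706 0.042 ] [0.6156 0.2961 0.062 ] 0.22678985539767532 6.477403575965869
bowl [0.4878 0.3867 0.085 ] [0.4978 0.3956 0.06  ] 0.028358048185893506 41.25443096885761
rack [0.4622 0.0677 0.055 ] [0.6024 0.0785 0.066 ] 0.14105868832829738 4.420525756436308
rackL [0.5529 0.0689 0.065 ] [0.5178 0.0687 0.06  ] 0.03548030102799131 -179.72144272487625
```

```bash
cat >> h.py <<'E'
C=np.array([.5155,.227,.052]); _a,_b=np.radians(7.0),np.radians(5)
EX=np.array([np.cos(_a)*np.cos(_b),np.sin(_a)*np.cos(_b),np.sin(_b)]); EY=np.array([-np.sin(_a),np.cos(_a),0]); EZ=np.cross(EX,EY)
def bp(x,y,z): return C+x*EX+y*EY+z*EZ
def tob(P): P=np.asarray(P)-C; return np.array([P@EX,P@EY,P@EZ])
E
python3 - <<'E'
from h import *
delta(bp(-.042,-.05,.09),97,EZ);delta(bp(-.042,-.05,.033),97,EZ);print(bp(-.042,-.05,.03))
E
```

```text
t 5.6 shift [ 0.0321 -0.0444  0.2028] turn [-0.  -5.   0.1] q6 -1.32 q1 0.37 tool x,y [[-0.99, -0.12, 0.0], [-0.12, 0.99, -0.0]]
t 5.6 shift [ 0.0272 -0.0444  0.2596] turn [-0.  -5.   0.1] q6 -1.32 q1 0.37 tool x,y [[-0.99, -0.12, 0.0], [-0.12, 0.99, -0.0]]
[0.47746998 0.17195501 0.0782253 ]
```

Call:
jog_arm --deltas '[0.032, -0.044, 0.05, 0, -5, 0, -1, 0.032, -0.044, 0.1, 0, -5, 0, -1, 0.032, -0.044, 0.15, 0, -5, 0, -1, 0.032, -0.044, 0.2, 0, -5, 0, -1, 0.03, -0.044, 0.225, 0, -5, 0, -1, 0.028, -0.044, 0.248, 0, -5, 0, -1, 0.027, -0.044, 0.258, 0, -5, 0, -1, 0.027, -0.044, 0.258, 0, -5, 0, -1]'

```text
time: 6.4
tool_pos: [0.477, 0.1709, 0.0816]
tcp_rot: [-0.183, 3.052, 0.007]
wrist_force: [0.2, 0.2, -0.5]
width: 0.341
grip_force: 45.6
```

Run:
```python
from h import *
s=readout.read_state();print(tob(s["tool_pos"]),s["wrist_force"])
delta(bp(-.042,-.05,.0295),97,EZ)
```

```text
[-0.04228844 -0.05096316  0.03341063] [ 0.22358139  0.22278795 -0.51314383]
t 6.4 shift [-0.0003  0.001   0.0039] turn [-0.1 -0.2 -0.1] q6 -1.37 q1 0.31 tool x,y [[-0.99, -0.12, -0.08], [-0.12, 0.99, -0.0]]
```

Creep down till contact shows.

Call:
jog_arm --deltas '[0, 0, 0.0025, 0, 0, 0, -1, 0, 0, 0.0035, 0, 0, 0, -1, 0, 0, 0.0035, 0, 0, 0, -1]'

```text
time: 6.7
tool_pos: [0.479, 0.1728, 0.0808]
tcp_rot: [-0.186, 3.046, 0.009]
wrist_force: [0.4, 0.7, -0.5]
width: 0.34
grip_force: 45.6
```

Call:
jog_arm --deltas '[0, 0, 0.001, 0, 0, 0, -1, 0, 0, 0.001, 0, 0, 0, -1]'

```text
time: 6.9
tool_pos: [0.4782, 0.1727, 0.0788]
tcp_rot: [-0.186, 3.048, 0.009]
wrist_force: [0.4, 0.1, -0.2]
width: 0.342
grip_force: 45.6
```

Call:
jog_arm --deltas '[0, 0, 0.001, 0, 0, 0, -1, 0, 0, 0.001, 0, 0, 0, -1]'

```text
time: 7.1
tool_pos: [0.4779, 0.1726, 0.0772]
tcp_rot: [-0.186, 3.049, 0.008]
wrist_force: [0.0, -0.6, -0.7]
width: 0.338
grip_force: 45.6
```

Call:
jog_arm --deltas '[0, 0, 0.001, 0, 0, 0, -1, 0, 0, 0.001, 0, 0, 0, -1]'

```text
time: 7.3
tool_pos: [0.4779, 0.1725, 0.0761]
tcp_rot: [-0.186, 3.049, 0.008]
wrist_force: [-0.3, -0.2, -0.7]
width: 0.343
grip_force: 45.6
```

Call:
jog_arm --deltas '[0, 0, 0.001, 0, 0, 0, -1, 0, 0, 0.001, 0, 0, 0, -1]'

```text
time: 7.5
tool_pos: [0.4782, 0.1726, 0.0757]
tcp_rot: [-0.186, 3.049, 0.008]
wrist_force: [-1.0, -0.9, 3.6]
width: 0.343
grip_force: 46.2
```

Contact at 3.6 N, so I release and rise.

Call:
jog_arm --deltas '[0, 0, 0, 0, 0, 0, 0.2, 0, 0, 0, 0, 0, 0, 0.2, 0, 0, 0, 0, 0, 0, 0.2, 0, 0, 0, 0, 0, 0, 0.2, 0, 0, -0.02, 0, 0, 0, 0.2, 0, 0, -0.05, 0, 0, 0, 0.2, 0, 0, -0.1, 0, 0, 0, 0.2, 0, 0, -0.15, 0, 0, 0, 0.2]'

```text
time: 8.3
tool_pos: [0.4641, 0.1706, 0.2252]
tcp_rot: [-0.186, 3.051, 0.007]
wrist_force: [1.5, -0.3, 0.8]
width: 0.598
grip_force: 0.0
```

Call:
jog_arm --deltas '[0, 0, -0.05, 0, 0, 0, 0.2, 0, 0, -0.1, 0, 0, 0, 0.2, 0, 0, -0.1, 0, 0, 0, 0.2]'

```text
time: 8.6
tool_pos: [0.4601, 0.1712, 0.3339]
tcp_rot: [-0.185, 3.033, 0.014]
wrist_force: [0.2, 0.2, -0.6]
width: 0.598
grip_force: 0.0
```

Run:
```python
from h import *
np.set_printoptions(precision=4,suppress=True)
c=read_camera("wrist")
for k,r in blobs(c["color"],amin=150):
    if r[0][1]>330: continue
    b=cv2.boxPoints(r);print(np.round(r[0]),np.round(b).tolist()); 
    a=cv2.approxPolyDP(k,3,True)[:,0]; print(a.tolist())
    for z in (.001,.032): print([np.round(tob(onplane(c,*q,0,True,EZ,bp(0,0,z)))[:2],3).tolist() for q in a])
delta([.45,.05,.34],57); delta([.6093,-.348,.34],-31); delta([.6093,-.348,.34],149)
```

```text
[  6. 237.] [[0.0, 252.0], [0.0, 222.0], [12.0, 222.0], [12.0, 252.0]]
[[0, 222], [0, 252], [12, 238]]
[[-0.012, -0.527], [0.037, -0.545], [0.014, -0.506]]
[[-0.02, -0.491], [0.025, -0.507], [0.003, -0.471]]
[314. 197.] [[300.0, 168.0], [327.0, 168.0], [327.0, 226.0], [300.0, 226.0]]
[[302, 169], [303, 225], [324, 226], [327, 170]]
[[-0.064, -0.063], [0.0, -0.062], [0.001, -0.038], [-0.063, -0.035]]
[[-0.069, -0.062], [-0.009, -0.061], [-0.008, -0.039], [-0.068, -0.036]]
[ 32. 177.] [[13.0, 239.0], [24.0, 113.0], [51.0, 116.0], [40.0, 241.0]]
[[42, 115], [33, 117], [32, 133], [22, 143], [18, 221], [24, 225], [27, 240], [33, 238], [42, 214], [47, 157], [40, 138]]
[[-0.156, -0.406], [-0.156, -0.423], [-0.134, -0.427], [-0.123, -0.449], [-0.012, -0.483], [-0.006, -0.471], [0.017, -0.471], [0.014, -0.457], [-0.021, -0.428], [-0.099, -0.403], [-0.125, -0.412]]
[[-0.153, -0.379], [-0.153, -0.395], [-0.133, -0.399], [-0.123, -0.419], [-0.021, -0.45], [-0.015, -0.439], [0.007, -0.439], [0.004, -0.426], [-0.029, -0.399], [-0.1, -0.376], [-0.125, -0.385]]
t 8.7 shift [ 0.0222 -0.1187 -0.0127] turn [ 2.1  5.3 39.9] q6 -1.37 q1 0.32 tool x,y [[-0.99, -0.12, -0.1], [-0.12, 0.99, 0.0]]
t 8.7 shift [-0.0871 -0.5331 -0.0028] turn [ -2.4   5.2 -52. ] q6 -1.37 q1 0.32 tool x,y [[-0.99, -0.12, -0.1], [-0.12, 0.99, 0.0]]
t 8.7 shift [-0.0871 -0.5331 -0.0028] turn [ -2.4   5.2 -52. ] q6 -1.37 q1 0.32 tool x,y [[-0.99, -0.12, -0.1], [-0.12, 0.99, 0.0]]
```

Run:
```python
from h import *
delta([.54,-.1,.33],33,half=False); delta([.6093,-.348,.3],-31,half=False)
```

```text
t 8.7 shift [-0.0476 -0.2785  0.0039] turn [ 3.2  4.9 63.9] q6 -1.37 q1 0.32 tool x,y [[-0.99, -0.12, -0.1], [-0.12, 0.99, 0.0]]
t 8.7 shift [-0.0832 -0.5332  0.037 ] turn [  6.3   2.9 127.9] q6 -1.37 q1 0.32 tool x,y [[-0.99, -0.12, -0.1], [-0.12, 0.99, 0.0]]
```

Call:
jog_arm --deltas '[-0.048, -0.278, 0, 3, 5, 64, 0.2, -0.048, -0.278, 0, 3, 5, 64, 0.2, -0.048, -0.278, 0, 3, 5, 64, 0.2, -0.048, -0.278, 0, 3, 5, 64, 0.2, -0.048, -0.278, 0, 3, 5, 64, 0.2, -0.048, -0.278, 0, 3, 5, 64, 0.2, -0.048, -0.278, 0, 3, 5, 64, 0.2, -0.048, -0.278, 0, 3, 5, 64, 0.2]'

```text
time: 9.45
tool_pos: [0.5372, -0.1016, 0.3257]
tcp_rot: [-1.505, -2.743, 0.008]
wrist_force: [-0.2, -0.4, -0.3]
width: 0.597
grip_force: 0.0
```

Run:
```python
from h import *
delta([.6093,-.348,.2],-31,half=False)
```

```text
t 9.4 shift [-0.2476 -0.0702  0.1243] turn [-0.8 -0.1 63.5] q6 -0.8 q1 -0.23 tool x,y [[-0.54, 0.84, 0.01], [0.84, 0.54, -0.01]]
```

Call:
jog_arm --deltas '[-0.248, -0.07, 0.12, -1, 0, 63.5, 0.2, -0.248, -0.07, 0.12, -1, 0, 63.5, 0.2, -0.248, -0.07, 0.12, -1, 0, 63.5, 0.2, -0.248, -0.07, 0.12, -1, 0, 63.5, 0.2, -0.248, -0.07, 0.12, -1, 0, 63.5, 0.2, -0.248, -0.07, 0.12, -1, 0, 63.5, 0.2, -0.248, -0.07, 0.12, -1, 0, 63.5, 0.2, -0.248, -0.07, 0.12, -1, 0, 63.5, 0.2]'

```text
time: 10.25
tool_pos: [0.6109, -0.3469, 0.2029]
tcp_rot: [-2.731, -1.547, -0.006]
wrist_force: [0.5, -0.3, 0.0]
width: 0.6
grip_force: 0.0
```

Run:
```python
from h import *
np.set_printoptions(precision=4,suppress=True)
c=read_camera("wrist")
yw=np.radians(-121)
P=np.array([.6093,-.348]);d=np.array([np.cos(yw),np.sin(yw)]);n=np.array([-d[1],d[0]])
print("pred",[np.round(projf(c,np.r_[P+a*d+b*n,z])).tolist() for a,b,z in((.045,.015,.005),(.045,-.015,.005),(-.025,.015,.035),(-.025,-.015,.035))])
for k,r in blobs(c["color"],amin=300):
    if r[0][1]<330 and 200<r[0][0]<440: print(r, cv2.approxPolyDP(k,3,True)[:,0].tolist())
delta([.6093,-.348,.03],-31)
```

```text
pred [[331.0, 264.0], [299.0, 264.0], [334.0, 196.0], [296.0, 196.0]]
((317.5, 229.0), (72.0, 35.0), 90.0) [[302, 193], [302, 262], [331, 265], [333, 194]]
t 10.3 shift [-0.003  -0.0009  0.1737] turn [ 0.  -0.3  0.1] q6 -0.02 q1 -0.55 tool x,y [[0.51, 0.86, 0.0], [0.86, -0.51, 0.0]]
```

Call:
jog_arm --deltas '[-0.002, 0, 0.05, 0, 0, 0, 0.2, -0.002, 0, 0.1, 0, 0, 0, 0.2, -0.002, 0, 0.15, 0, 0, 0, 0.2, -0.002, 0, 0.174, 0, 0, 0, 0.2, -0.002, 0, 0.174, 0, 0, 0, 0.2, -0.002, 0, 0.174, 0, 0, 0, -1, -0.002, 0, 0.174, 0, 0, 0, -1, -0.002, 0, 0.174, 0, 0, 0, -1]'

```text
time: 11.1
tool_pos: [0.6147, -0.349, 0.0366]
tcp_rot: [2.722, 1.554, 0.014]
wrist_force: [-0.6, -0.3, -0.7]
width: 0.337
grip_force: 45.7
```

Call:
jog_arm --deltas '[0, 0, 0, 0, 0, 0, -1, 0, 0, 0, 0, 0, 0, -1]'

```text
time: 11.3
tool_pos: [0.6136, -0.3484, 0.0352]
tcp_rot: [2.724, 1.555, 0.012]
wrist_force: [0.3, 0.9, -0.6]
width: 0.335
grip_force: 45.7
```

Call:
jog_arm --deltas '[0, 0, -0.05, 0, 0, 0, -1, 0, 0, -0.1, 0, 0, 0, -1, 0, 0, -0.15, 0, 0, 0, -1, 0, 0, -0.2, 0, 0, 0, -1, 0, 0, -0.25, 0, 0, 0, -1, 0, 0, -0.3, 0, 0, 0, -1, 0, 0, -0.3, 0, 0, 0, -1]'

```text
time: 12.0
tool_pos: [0.6139, -0.3501, 0.346]
tcp_rot: [2.712, 1.548, 0.024]
wrist_force: [0.2, -1.1, 0.3]
width: 0.337
grip_force: 45.8
```

Run:
```python
from h import *
delta([.53,-.08,.33],33,half=False); delta([.50,.22,.33],97,half=False)
```

```text
t 12.0 shift [ 0.1899 -0.2099  0.0118] turn [  1.4   0.6 -63.6] q6 -0.02 q1 -0.56 tool x,y [[0.51, 0.86, 0.0], [0.86, -0.51, 0.02]]
t 12.0 shift [ 0.4329 -0.3883  0.0085] turn [   1.     1.4 -127.6] q6 -0.02 q1 -0.56 tool x,y [[0.51, 0.86, 0.0], [0.86, -0.51, 0.02]]
```

Call:
jog_arm --deltas '[0.19, -0.21, 0.01, 1, 1, -64, -1, 0.19, -0.21, 0.01, 1, 1, -64, -1, 0.19, -0.21, 0.01, 1, 1, -64, -1, 0.19, -0.21, 0.01, 1, 1, -64, -1, 0.19, -0.21, 0.01, 1, 1, -64, -1, 0.19, -0.21, 0.01, 1, 1, -64, -1, 0.19, -0.21, 0.01, 1, 1, -64, -1, 0.19, -0.21, 0.01, 1, 1, -64, -1]'

```text
time: 12.8
tool_pos: [0.526, -0.0763, 0.3234]
tcp_rot: [-1.471, -2.757, -0.016]
wrist_force: [0.8, -1.0, 0.3]
width: 0.341
grip_force: 45.9
```

Run:
```python
from h import *
delta(bp(-.047,.04,.25),97,EZ,half=False)
```

```text
t 12.8 shift [0.3239 0.117  0.0329] turn [ -2.1  -5.4 -63.2] q6 -0.79 q1 -0.2 tool x,y [[-0.56, 0.83, 0.02], [0.83, 0.56, 0.0]]
```

Call:
jog_arm --deltas '[0.324, 0.117, 0.02, -2, -5.4, -63.2, -1, 0.324, 0.117, 0.02, -2, -5.4, -63.2, -1, 0.324, 0.117, 0.02, -2, -5.4, -63.2, -1, 0.324, 0.117, 0.02, -2, -5.4, -63.2, -1, 0.324, 0.117, 0.02, -2, -5.4, -63.2, -1, 0.324, 0.117, 0.03, -2, -5.4, -63.2, -1, 0.324, 0.117, 0.033, -2, -5.4, -63.2, -1, 0.324, 0.117, 0.033, -2, -5.4, -63.2, -1]'

```text
time: 13.6
tool_pos: [0.4425, 0.262, 0.2952]
tcp_rot: [-0.193, 3.052, 0.009]
wrist_force: [-0.1, -0.2, -0.0]
width: 0.343
grip_force: 45.8
```

Run:
```python
from h import *
np.set_printoptions(precision=4,suppress=True)
delta(bp(-.046,.04,.033),97,EZ,half=False)
c=read_camera("wrist")
for k,r in blobs(c["color"],amin=150):
    if 200<r[0][0]<440: print(r,cv2.approxPolyDP(k,3,True)[:,0].tolist())
```

```text
t 13.6 shift [-0.0015 -0.0039  0.2152] turn [ 0.1 -0.2  0.2] q6 -1.18 q1 0.51 tool x,y [[-0.99, -0.13, -0.08], [-0.13, 0.99, 0.0]]
((315.5, 321.5), (121.0, 77.0), 90.0) [[284, 261], [277, 289], [281, 374], [288, 382], [343, 381], [351, 366], [354, 290], [347, 262]]
((222.12936401367188, 219.82223510742188), (62.50758361816406, 34.29831314086914), 86.56636810302734) [[204, 194], [206, 230], [214, 246], [220, 250], [241, 250], [237, 189], [214, 189]]
```

Call:
jog_arm --deltas '[-0.0015, -0.004, 0.05, 0, 0, 0, -1, -0.0015, -0.004, 0.1, 0, 0, 0, -1, -0.0015, -0.004, 0.15, 0, 0, 0, -1, -0.0015, -0.004, 0.19, 0, 0, 0, -1, -0.0015, -0.004, 0.205, 0, 0, 0, -1, -0.0015, -0.004, 0.213, 0, 0, 0, -1, -0.0015, -0.004, 0.213, 0, 0, 0, -1]'

```text
time: 14.35
tool_pos: [0.4653, 0.2549, 0.084]
tcp_rot: [-0.175, 3.052, 0.006]
wrist_force: [-0.2, -0.3, -0.3]
width: 0.341
grip_force: 45.8
```

Call:
jog_arm --deltas '[0, 0, 0, 0, 0, 0, -1, 0, 0, 0, 0, 0, 0, -1]'

```text
time: 14.55
tool_pos: [0.467, 0.2564, 0.0867]
tcp_rot: [-0.176, 3.047, 0.009]
wrist_force: [-0.4, 0.6, -0.3]
width: 0.337
grip_force: 45.8
```

Run:
```python
from h import *
s=readout.read_state();print(tob(s["tool_pos"]),s["wrist_force"])
delta(bp(-.046,.04,.0295),97,EZ)
```

```text
[-0.04131908  0.03503821  0.03847206] [-0.39611556  0.6425885  -0.32558355]
t 14.6 shift [0.0047 0.0049 0.009 ] turn [ 0.   0.1 -0.4] q6 -1.19 q1 0.47 tool x,y [[-0.99, -0.11, -0.09], [-0.12, 0.99, 0.0]]
```

Call:
jog_arm --deltas '[0.0045, 0.004, 0.005, 0, 0, -0.4, -1, 0.0045, 0.004, 0.005, 0, 0, -0.4, -1, 0.0045, 0.004, 0.005, 0, 0, -0.4, -1]'

```text
time: 14.85
tool_pos: [0.4608, 0.2594, 0.0795]
tcp_rot: [-0.188, 3.05, 0.006]
wrist_force: [-0.2, -0.1, -0.9]
width: 0.341
grip_force: 45.8
```

Call:
jog_arm --deltas '[0, 0, 0.001, 0, 0, 0, -1, 0, 0, 0.001, 0, 0, 0, -1]'

```text
time: 15.05
tool_pos: [0.4611, 0.2595, 0.0793]
tcp_rot: [-0.188, 3.05, 0.006]
wrist_force: [-4.1, -0.7, 6.3]
width: 0.338
grip_force: 46.6
```

Run:
```python
from h import *
np.set_printoptions(precision=4,suppress=True)
s=readout.read_state();print(tob(s["tool_pos"]),s["wrist_force"])
c=read_camera("wrist")
for k,r in blobs(c["color"],amin=150):
    if 100<r[0][0]<440:
        a=cv2.approxPolyDP(k,3,True)[:,0];print(r,a.tolist())
        for z in(.001,.032): print([np.round(tob(onplane(c,*q,0,True,EZ,bp(0,0,z)))[:2],3).tolist() for q in a])
```

```text
[-0.0475  0.0389  0.0316] [-4.0594 -0.6659  6.3421]
((129.6383056640625, 321.75079345703125), (114.96050262451172, 85.24986267089844), 79.5625228881836) [[115, 266], [81, 291], [103, 365], [147, 377], [178, 353], [163, 269]]
[[-0.066, -0.062], [-0.051, -0.089], [-0.001, -0.088], [0.004, -0.059], [-0.016, -0.035], [-0.065, -0.035]]
[[-0.079, -0.042], [-0.066, -0.063], [-0.027, -0.063], [-0.023, -0.039], [-0.039, -0.02], [-0.078, -0.02]]
((316.0, 321.5), (121.0, 78.0), 90.0) [[285, 261], [277, 289], [281, 374], [290, 382], [341, 382], [351, 367], [355, 290], [348, 264]]
[[-0.07, 0.025], [-0.056, 0.021], [-0.005, 0.021], [0.0, 0.025], [0.0, 0.052], [-0.01, 0.057], [-0.055, 0.057], [-0.068, 0.053]]
[[-0.082, 0.028], [-0.07, 0.024], [-0.03, 0.024], [-0.026, 0.028], [-0.026, 0.05], [-0.034, 0.054], [-0.07, 0.054], [-0.081, 0.051]]
```

Call:
jog_arm --deltas '[0, 0, -0.003, 0, 0, 0, -1, -0.003, 0, -0.003, 0, 0, 0, -1, -0.003, 0, -0.003, 0, 0, 0, -1, -0.003, 0, -0.001, 0, 0, 0, -1, -0.003, 0, -0.0005, 0, 0, 0, -1, -0.003, 0, -0.0005, 0, 0, 0, -1]'

```text
time: 15.7
tool_pos: [0.4646, 0.2598, 0.0796]
tcp_rot: [-0.187, 3.049, 0.007]
wrist_force: [-1.0, -1.1, 4.1]
width: 0.339
grip_force: 46.4
```

Call:
jog_arm --deltas '[0, 0, 0, 0, 0, 0, 0.2, 0, 0, 0, 0, 0, 0, 0.2, 0, 0, 0, 0, 0, 0, 0.2, 0, 0, 0, 0, 0, 0, 0.2, 0, 0, -0.02, 0, 0, 0, 0.2, 0, 0, -0.05, 0, 0, 0, 0.2, 0, 0, -0.1, 0, 0, 0, 0.2, 0, 0, -0.15, 0, 0, 0, 0.2]'

```text
time: 16.5
tool_pos: [0.4503, 0.2577, 0.2289]
tcp_rot: [-0.188, 3.053, 0.005]
wrist_force: [1.0, 0.6, -0.4]
width: 0.601
grip_force: 0.0
```

Call:
jog_arm --deltas '[0, 0, -0.05, 0, 0, 0, 0.2, 0, 0, -0.1, 0, 0, 0, 0.2, 0, 0, -0.1, 0, 0, 0, 0.2, 0, 0, -0.1, 0, 0, 0, 0.2]'

```text
time: 16.9
tool_pos: [0.4435, 0.2577, 0.3303]
tcp_rot: [-0.187, 3.046, 0.009]
wrist_force: [-0.1, 0.7, -0.9]
width: 0.603
grip_force: 0.0
```

Run:
```python
from h import *
np.set_printoptions(precision=4,suppress=True)
c=read_camera("wrist"); cv2.imwrite("pics/w4.png",c["color"])
for k,r in blobs(c["color"],amin=150):
    if 150<r[0][0]<440 and r[0][1]<300:
        a=cv2.approxPolyDP(k,2.5,True)[:,0];print(r,a.tolist())
        for z in(.001,.032): print([np.round(tob(onplane(c,*q,0,True,EZ,bp(0,0,z)))[:2],3).tolist() for q in a])
t=read_camera("top")
for k,r in blobs(t["color"]):
    b=cv2.boxPoints(r); P=np.array([onplane(t,*q,.025) for q in b]); e=[P[1]-P[0],P[2]-P[1]]; l=max(e,key=np.linalg.norm)
    print(np.round(r[0]),onplane(t,*r[0],.025),np.linalg.norm(l),np.degrees(np.arctan2(l[1],l[0])))
delta([.508,-.237,.3],-15)
delta([.508,-.237,.3],75)
```

```text
((233.57736206054688, 206.77923583984375), (57.814945220947266, 31.231365203857422), 87.51044464111328) [[218, 182], [220, 219], [227, 234], [250, 235], [248, 179], [230, 178]]
[[-0.062, -0.071], [-0.018, -0.071], [0.0, -0.064], [0.001, -0.037], [-0.064, -0.036], [-0.066, -0.057]]
[[-0.067, -0.063], [-0.026, -0.063], [-0.01, -0.056], [-0.008, -0.031], [-0.069, -0.03], [-0.07, -0.049]]
((314.5, 206.0), (58.0, 27.0), 90.0) [[302, 178], [302, 234], [326, 235], [328, 186], [325, 185], [328, 180]]
[[-0.065, 0.024], [0.0, 0.024], [0.001, 0.051], [-0.056, 0.053], [-0.057, 0.05], [-0.062, 0.053]]
[[-0.069, 0.025], [-0.01, 0.025], [-0.008, 0.05], [-0.061, 0.052], [-0.062, 0.049], [-0.067, 0.052]]
[166. 231.] [0.4856 0.2718 0.025 ] 0.06833360648458794 -171.87728945031347
[201. 227.] [0.4967 0.1822 0.025 ] 0.06703226220198188 -171.97844756994027
[364. 224.] [ 0.5087 -0.2373  0.025 ] 0.19593805955368693 -14.735325659713927
[248. 124.] [0.7803 0.0707 0.025 ] 0.13489431821960307 -82.14900031441488
[362. 109.] [ 0.8243 -0.2356  0.025 ] 0.23140266216577537 -42.610245828223306
t 17.0 shift [-0.0026 -0.4982  0.0279] turn [ -2.9   4.1 -67.9] q6 -1.19 q1 0.5 tool x,y [[-0.99, -0.12, -0.08], [-0.12, 0.99, -0.0]]
t 17.0 shift [-0.0026 -0.4982  0.0279] turn [ 0.8  4.7 22. ] q6 -1.19 q1 0.5 tool x,y [[-0.99, -0.12, -0.08], [-0.12, 0.99, -0.0]]
```

Both chocks stand level with thin edges at board x≈0 and y = −0.050 and +0.038. Now the pin.

Call:
jog_arm --deltas '[0, -0.498, 0, 1, 4.7, 22, 1, 0, -0.498, 0, 1, 4.7, 22, 1, 0, -0.498, 0, 1, 4.7, 22, 1, 0, -0.498, 0, 1, 4.7, 22, 1, 0, -0.498, 0, 1, 4.7, 22, 1, 0, -0.498, 0, 1, 4.7, 22, 1, 0, -0.498, 0, 1, 4.7, 22, 1, 0, -0.498, 0, 1, 4.7, 22, 1]'

```text
time: 17.8
tool_pos: [0.4905, -0.1415, 0.3258]
tcp_rot: [-0.41, -3.113, 0.001]
wrist_force: [1.8, -0.8, -0.4]
width: 0.996
grip_force: 0.0
```

Run:
```python
from h import *
delta([.507,-.237,.2],75)
```

```text
t 17.8 shift [-0.0408 -0.0879  0.1258] turn [-0.1 -0.1 -0. ] q6 -1.64 q1 -0.33 tool x,y [[-0.97, 0.26, 0.0], [0.26, 0.97, -0.0]]
```

Call:
jog_arm --deltas '[-0.041, -0.088, 0.12, 0, 0, 0, 1, -0.041, -0.088, 0.12, 0, 0, 0, 1, -0.041, -0.088, 0.12, 0, 0, 0, 1, -0.041, -0.088, 0.12, 0, 0, 0, 1, -0.041, -0.088, 0.12, 0, 0, 0, 1, -0.041, -0.088, 0.12, 0, 0, 0, 1]'

```text
time: 18.4
tool_pos: [0.509, -0.2349, 0.2088]
tcp_rot: [0.409, 3.112, -0.002]
wrist_force: [0.4, 0.4, 0.5]
width: 1.001
grip_force: 0.0
```

Run:
```python
from h import *
np.set_printoptions(precision=4,suppress=True)
c=read_camera("wrist")
for k,r in blobs(c["color"],amin=800):
    b=cv2.boxPoints(r); print(r); 
    # midline ends: extreme rows of contour, raycast at axis height
    if 200<r[0][0]<440:
        k=k[:,0]; 
        for rows in (k[:,1].min(),k[:,1].max()):
            q=k[k[:,1]==rows].mean(0); print(q,onplane(c,*q,.025,True))
        for f in(.25,.4,.5,.6,.75):
            y=int(k[:,1].min()+f*np.ptp(k[:,1])); xs=k[k[:,1]==y][:,0]; print(y,xs.min(),xs.max(),onplane(c,(xs.min()+xs.max())/2,y,.025,True))
delta([.507,-.237,.027],75)
```

```text
((367.33526611328125, 407.2587890625), (124.7480697631836, 48.67129898071289), 5.90614128112793)
[397.4545 387.    ] [ 0.7128 -0.1973  0.025 ]
[400. 435.] [ 0.7951 -0.2051  0.025 ]
399 339 430 [ 0.7262 -0.2141  0.025 ]
406 324 425 [ 0.7335 -0.2268  0.025 ]
411 317 421 [ 0.7396 -0.2342  0.025 ]
415 311 418 [ 0.7446 -0.2404  0.025 ]
423 303 411 [ 0.7555 -0.2514  0.025 ]
((589.7213745117188, 355.2235107421875), (21.1095027923584, 88.67225646972656), 61.22019577026367)
((313.0, 213.0), (220.0, 50.0), 90.0)
[312.5 103. ] [ 0.4127 -0.2125  0.025 ]
[313. 323.] [ 0.6071 -0.2643  0.025 ]
158 289 336 [ 0.4569 -0.2243  0.025 ]
191 289 336 [ 0.484  -0.2316  0.025 ]
213 289 336 [ 0.5025 -0.2366  0.025 ]
235 289 337 [ 0.5216 -0.2413  0.025 ]
268 290 336 [ 0.5516 -0.2493  0.025 ]
t 18.4 shift [ 0.0028 -0.0024  0.1829] turn [-0.1  0.3  0.1] q6 -1.79 q1 -0.48 tool x,y [[-0.97, 0.26, -0.0], [0.26, 0.97, -0.0]]
```

Call:
jog_arm --deltas '[-0.002, -0.003, 0.05, 0, 0, 0, 1, -0.002, -0.003, 0.1, 0, 0, 0, 1, -0.002, -0.003, 0.15, 0, 0, 0, 1, -0.002, -0.003, 0.182, 0, 0, 0, 1, -0.002, -0.003, 0.182, 0, 0, 0, 1, -0.002, -0.003, 0.182, 0, 0, 0, 1, -0.002, -0.003, 0.182, 0, 0, 0, 1]' --squeeze 50

```text
time: 19.15
tool_pos: [0.5136, -0.2403, 0.0305]
tcp_rot: [0.407, 3.106, -0.006]
wrist_force: [-0.2, 0.3, 0.4]
width: 1.004
grip_force: 0.0
```

Call:
jog_arm --deltas '[0, 0, 0.002, 0, 0, 0, -1, 0, 0, 0.002, 0, 0, 0, -1, 0, 0, 0.002, 0, 0, 0, -1, 0, 0, 0.002, 0, 0, 0, -1, 0, 0, 0.002, 0, 0, 0, -1, 0, 0, 0.002, 0, 0, 0, -1]'

```text
time: 19.75
tool_pos: [0.5115, -0.2398, 0.0265]
tcp_rot: [0.409, 3.11, -0.004]
wrist_force: [-1.5, 0.9, 6.3]
width: 0.501
grip_force: 50.0
```

Run:
```python
from h import *
delta([.510,-.2384,.027],75)
```

```text
t 19.8 shift [ 0.0018  0.001  -0.0006] turn [-0.1  0.3  0. ] q6 -1.79 q1 -0.48 tool x,y [[-0.97, 0.26, -0.01], [0.26, 0.97, -0.0]]
```

Call:
jog_arm --deltas '[0, 0, -0.05, 0, 0, 0, -1, 0, 0, -0.1, 0, 0, 0, -1, 0, 0, -0.15, 0, 0, 0, -1, 0, 0, -0.2, 0, 0, 0, -1, 0, 0, -0.25, 0, 0, 0, -1, 0, 0, -0.3, 0, 0, 0, -1, 0, 0, -0.32, 0, 0, 0, -1]'

```text
time: 20.45
tool_pos: [0.5113, -0.2396, 0.3518]
tcp_rot: [0.408, 3.103, -0.008]
wrist_force: [0.6, -0.1, -1.0]
width: 0.503
grip_force: 51.8
```

Run:
```python
from h import *
delta([.50,.0,.345],40,half=False)
delta(bp(.02,-.004,.28),7,EZ,half=False)
```

```text
t 20.4 shift [0.0729 0.2285 0.0051] turn [ 0.   0.8 35. ] q6 -1.79 q1 -0.48 tool x,y [[-0.97, 0.26, -0.01], [0.26, 0.97, -0.0]]
t 20.4 shift [0.1195 0.4464 0.0161] turn [-4.2 -2.2 68. ] q6 -1.79 q1 -0.48 tool x,y [[-0.97, 0.26, -0.01], [0.26, 0.97, -0.0]]
```

Call:
jog_arm --deltas '[0.12, 0.446, 0, -4, -2, 68, -1, 0.12, 0.446, 0, -4, -2, 68, -1, 0.12, 0.446, 0, -4, -2, 68, -1, 0.12, 0.446, 0, -4, -2, 68, -1, 0.12, 0.446, 0, -4, -2, 68, -1, 0.12, 0.446, 0, -4, -2, 68, -1, 0.12, 0.446, 0, -4, -2, 68, -1, 0.12, 0.446, 0, -4, -2, 68, -1]'

```text
time: 21.25
tool_pos: [0.5094, 0.1264, 0.3439]
tcp_rot: [1.943, 2.413, 0.087]
wrist_force: [0.9, -0.4, -2.1]
width: 0.497
grip_force: 51.9
```

Call:
jog_arm --deltas '[0.03, 0.03, 0, 0, 0, 0, -1, 0, 0, 0, 0, 0, 0, -1]'

```text
time: 21.45
tool_pos: [0.5129, 0.1325, 0.3397]
tcp_rot: [1.928, 2.433, 0.085]
wrist_force: [-0.7, -2.0, -1.7]
width: 0.496
grip_force: 52.0
```

Run:
```python
from h import *
delta(bp(.025,-.004,.2),7,EZ,half=False)
```

```text
t 21.4 shift [0.0861 0.0254 0.0886] turn [-1.3 -0.8  6.2] q6 -0.03 q1 0.2 tool x,y [[-0.23, 0.97, 0.01], [0.97, 0.23, 0.07]]
```

Call:
jog_arm --deltas '[0.05, 0.015, 0, -1.3, -0.8, 6.2, -1, 0.086, 0.025, 0, -1.3, -0.8, 6.2, -1, 0.086, 0.025, 0.03, -1.3, -0.8, 6.2, -1, 0.086, 0.025, 0.06, -1.3, -0.8, 6.2, -1, 0.086, 0.025, 0.088, -1.3, -0.8, 6.2, -1, 0.086, 0.025, 0.088, -1.3, -0.8, 6.2, -1, 0.086, 0.025, 0.088, -1.3, -0.8, 6.2, -1]'

```text
time: 22.15
tool_pos: [0.5211, 0.2155, 0.2579]
tcp_rot: [2.051, 2.294, 0.101]
wrist_force: [0.0, -0.8, -2.4]
width: 0.498
grip_force: 52.0
```

Run:
```python
from h import *
np.set_printoptions(precision=4,suppress=True)
s=readout.read_state();print(tob(s["tool_pos"]))
delta(bp(.025,-.004,.045),7,EZ,half=False)
c=read_camera("wrist");cv2.imwrite("pics/w5.png",c["color"])
for k,r in blobs(c["color"],amin=400): print(r)
```

```text
[ 0.0221 -0.0121  0.2048]
t 22.1 shift [0.0088 0.0022 0.1597] turn [ 0.2  0.2 -0.6] q6 0.26 q1 0.36 tool x,y [[-0.11, 0.99, -0.0], [0.99, 0.11, 0.09]]
((453.5000305175781, 462.0000305175781), (64.34671783447266, 27.577163696289062), 45.0)
((484.2506408691406, 320.80963134765625), (22.593786239624023, 84.94889831542969), 10.784297943115234)
((298.25323486328125, 244.53648376464844), (364.46636962890625, 164.53721618652344), 84.95755004882812)
```

View pics/w5.png

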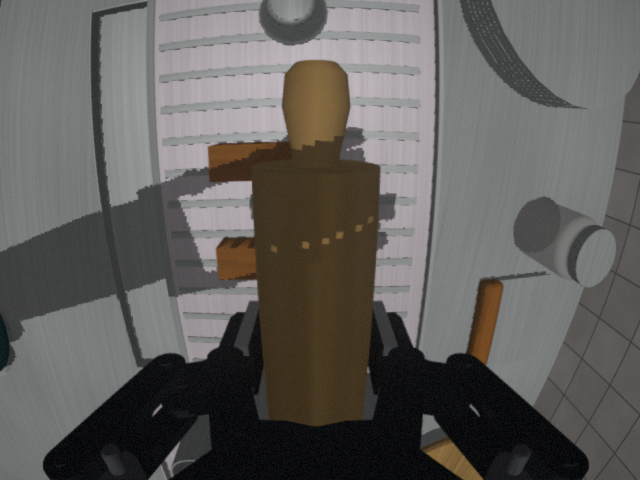

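The pin is held centrally and straight along the jaws, and the chocks at (245,160) and (237,260) lie on the downhill side. I descend uphill of them.

Call:
jog_arm --deltas '[0.009, 0.003, 0.05, 0.2, 0.2, -0.6, -1, 0.009, 0.003, 0.1, 0.2, 0.2, -0.6, -1, 0.009, 0.003, 0.14, 0.2, 0.2, -0.6, -1, 0.009, 0.003, 0.16, 0.2, 0.2, -0.6, -1, 0.009, 0.003, 0.16, 0.2, 0.2, -0.6, -1, 0.009, 0.003, 0.16, 0.2, 0.2, -0.6, -1, 0.009, 0.003, 0.16, 0.2, 0.2, -0.6, -1]'

```text
time: 22.9
tool_pos: [0.5408, 0.2272, 0.1027]
tcp_rot: [2.039, 2.305, 0.11]
wrist_force: [-1.0, -0.7, -1.3]
width: 0.495
grip_force: 52.0
```

Run:
```python
from h import *
s=readout.read_state();print(tob(s["tool_pos"]),s["wrist_force"])
delta(bp(.024,-.006,.027),7,EZ,half=False)
```

```text
[ 0.02950775 -0.00288586  0.04832052] [-1.00340867 -0.7488406  -1.2909875 ]
t 22.9 shift [-0.0031 -0.0057  0.0213] turn [ 0.4 -0.1  0. ] q6 0.26 q1 0.37 tool x,y [[-0.12, 0.99, 0.0], [0.99, 0.12, 0.09]]
```

Call:
jog_arm --deltas '[-0.003, -0.005, 0.01, 0, 0, 0, -1, -0.003, -0.005, 0.019, 0, 0, 0, -1, -0.003, -0.005, 0.019, 0, 0, 0, -1, -0.003, -0.005, 0.019, 0, 0, 0, -1]'

```text
time: 23.3
tool_pos: [0.535, 0.2227, 0.0794]
tcp_rot: [2.041, 2.308, 0.101]
wrist_force: [-0.1, -0.7, -1.7]
width: 0.498
grip_force: 52.0
```

Call:
jog_arm --deltas '[0, 0, 0.001, 0, 0, 0, -1, 0, 0, 0.001, 0, 0, 0, -1]'

```text
time: 23.5
tool_pos: [0.5357, 0.223, 0.079]
tcp_rot: [2.041, 2.308, 0.103]
wrist_force: [0.1, -0.6, -2.6]
width: 0.497
grip_force: 52.0
```

Run:
```python
from h import *
s=readout.read_state();print(tob(s["tool_pos"]),s["wrist_force"])
```

```text
[ 0.02187073 -0.00644176  0.02516426] [ 0.12606944 -0.56152767 -2.59513181]
```

Call:
jog_arm --deltas '[0, 0, 0.001, 0, 0, 0, -1, 0, 0, 0.001, 0, 0, 0, -1]'

```text
time: 23.7
tool_pos: [0.5357, 0.2229, 0.0779]
tcp_rot: [2.041, 2.308, 0.103]
wrist_force: [-0.5, -1.0, -1.6]
width: 0.497
grip_force: 52.0
```

Call:
jog_arm --deltas '[0, 0, 0.001, 0, 0, 0, -1, 0, 0, 0.001, 0, 0, 0, -1]'

```text
time: 23.9
tool_pos: [0.5359, 0.223, 0.077]
tcp_rot: [2.041, 2.308, 0.103]
wrist_force: [0.3, 0.1, 0.1]
width: 0.501
grip_force: 52.1
```

Call:
jog_arm --deltas '[0, -0.004, 0, 0, 0, 0, -1, 0, -0.007, 0, 0, 0, 0, -1, 0, -0.007, 0, 0, 0, 0, -1]'

```text
time: 24.2
tool_pos: [0.5283, 0.222, 0.0763]
tcp_rot: [2.041, 2.308, 0.102]
wrist_force: [0.1, 0.2, 0.9]
width: 0.496
grip_force: 52.4
```

Call:
jog_arm --deltas '[0, -0.001, 0, 0, 0, 0, -1, 0, -0.001, 0, 0, 0, 0, -1]'

```text
time: 24.4
tool_pos: [0.5278, 0.222, 0.0763]
tcp_rot: [2.041, 2.308, 0.103]
wrist_force: [-1.2, -0.2, 0.4]
width: 0.497
grip_force: 52.4
```

Call:
jog_arm --deltas '[0, -0.001, 0, 0, 0, 0, -1, 0, -0.001, 0, 0, 0, 0, -1]'

```text
time: 24.6
tool_pos: [0.527, 0.2219, 0.0763]
tcp_rot: [2.041, 2.307, 0.103]
wrist_force: [0.6, 0.1, 0.3]
width: 0.498
grip_force: 52.4
```

Run:
```python
from h import *
s=readout.read_state();print(tob(s["tool_pos"]),s["wrist_force"])
```

```text
[ 0.0128535  -0.00646504  0.02321821] [0.55850887 0.09054733 0.26177341]
```

Run:
```python
from h import *
np.set_printoptions(precision=4,suppress=True)
c=read_camera("wrist");g=c["color"];np.save("cam5.npy",c,allow_pickle=True)
s=read_camera("side")
out=np.zeros((480,800,3),np.uint8);out[:,:500]=g[:,100:600];out[:300,500:]=cv2.resize(s["color"][140:240,210:360],(300,200),interpolation=cv2.INTER_CUBIC)[:200].repeat(1,0) if False else cv2.resize(s["color"][135:245,210:320],(300,300),interpolation=cv2.INTER_CUBIC)
cv2.imwrite("pics/w6.png",out)
```

```text
(no output)
```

View pics/w6.png

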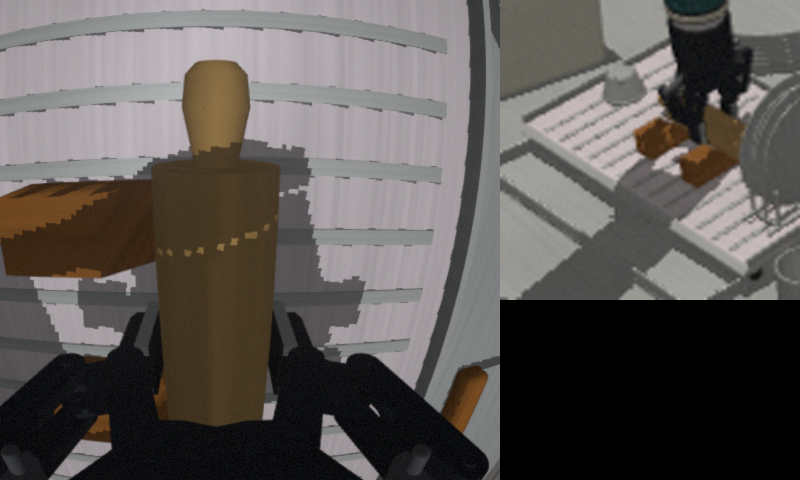

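The pin is across the slope with chock B's top face corners at (105,275) and (203,277) full-frame. The pin barrel is just at the ramps.

Run:
```python
from h import *
np.set_printoptions(precision=4,suppress=True)
c=np.load("cam5.npy",allow_pickle=True).item();g=c["color"]
def b(u,v,z): return tob(onplane(c,u,v,0,True,EZ,bp(0,0,z)))
print(tob(c["origin"]))
for n,u,v,z in (("thick -y top",105,275,.032),("break -y",203,277,.032),("thick base +y",135,185,0.),("pin end",316,62,.022),("pin barrel end",316,165,.022)): print(n,b(u,v,z))
hsv=cv2.cvtColor(g,cv2.COLOR_BGR2HSV)
m=cv2.inRange(hsv,(5,90,40),(28,255,255))
for v in (90,110,200,230,300,350):
    xs=np.where(m[v,240:400])[0]+240; 
    if len(xs): print(v,xs.min(),xs.max(),hsv[v,xs.min()+5],b((xs.min()+xs.max())/2,v,.022))
m2=m[185:290,:255]; print([ (v,np.where(m[v,:240])[0][[0,-1]].tolist()) for v in (200,220,250,270,275) if m[v,:240].any()])
```

```text
[0.0121 0.0758 0.1484]
thick -y top [-0.0687  0.0236  0.032 ]
break -y [-0.0275  0.0239  0.032 ]
thick base +y [-0.0666  0.0525 -0.    ]
pin end [0.0123 0.0965 0.022 ]
pin barrel end [0.0124 0.0612 0.022 ]
90 284 347 [ 19 135 102] [0.0122 0.0868 0.022 ]
110 284 348 [ 17 119 111] [0.0124 0.08   0.022 ]
200 240 378 [ 16 150  61] [0.01  0.049 0.022]
230 240 376 [ 15 172  55] [0.0096 0.0381 0.022 ]
300 259 372 [ 17 130  61] [0.0123 0.0103 0.022 ]
350 262 368 [ 18 141  58] [ 0.0121 -0.0131  0.022 ]
[(200, [94, 239]), (220, [97, 239]), (250, [102, 239]), (270, [106, 222]), (275, [114, 206])]
```

Pin axis to chock B is 55.9 mm, so it is touching, and the y offsets are −46 and +42 mm. I press lightly, hold, and check the force.

Call:
jog_arm --deltas '[0, 0, 0.001, 0, 0, 0, -1, 0, 0, 0.001, 0, 0, 0, -1, 0, 0, 0.001, 0, 0, 0, -1]'

```text
time: 25.0
tool_pos: [0.5272, 0.222, 0.0761]
tcp_rot: [2.041, 2.307, 0.103]
wrist_force: [-1.6, -0.9, 4.8]
width: 0.495
grip_force: 53.0
```

Firmly on the deck (4.8 N). I release and withdraw.

Call:
jog_arm --deltas '[0, 0, 0, 0, 0, 0, 0.7, 0, 0, 0, 0, 0, 0, 0.7, 0, 0, 0, 0, 0, 0, 0.7, 0, 0, 0, 0, 0, 0, 0.7, 0, 0, -0.01, 0, 0, 0, 0.7, 0, 0, -0.03, 0, 0, 0, 0.7, 0, 0, -0.07, 0, 0, 0, 0.7, 0, 0, -0.12, 0, 0, 0, 0.7]'

```text
time: 25.8
tool_pos: [0.5144, 0.2198, 0.1939]
tcp_rot: [2.043, 2.309, 0.096]
wrist_force: [0.0, 1.1, 0.8]
width: 0.851
grip_force: 0.0
```

Call:
jog_arm --deltas '[0, 0, -0.05, 0, 0, 0, 0.7, 0, 0, -0.1, 0, 0, 0, 0.7, 0, 0, -0.1, 0, 0, 0, 0.7, 0, 0, -0.1, 0, 0, 0, 0.7]'

```text
time: 26.2
tool_pos: [0.5084, 0.2199, 0.2974]
tcp_rot: [2.039, 2.306, 0.11]
wrist_force: [0.8, -0.8, -0.5]
width: 0.852
grip_force: 0.0
```

Run:
```python
from h import *
np.set_printoptions(precision=4,suppress=True)
c=read_camera("wrist");cv2.imwrite("pics/w7.png",c["color"]);print(readout.read_state()["tool_pos"])
for k,r in blobs(c["color"],(5,90,40),(28,255,255),300):
    if 150<r[0][0]<420 and r[0][1]<380:
        k=k[:,0]
        print(np.round(r[0]))
        for v in range(k[:,1].min(),k[:,1].max()+1,12):
            xs=k[k[:,1]==v][:,0]; print(v,xs.min(),xs.max(),tob(onplane(c,xs.min(),v,0,True,EZ,bp(0,0,.03)))[:2],tob(onplane(c,xs.max(),v,0,True,EZ,bp(0,0,.022)))[:2])
```

```text
[0.5073 0.2195 0.2947]
[280. 202.]
102 307 319 [0.0064 0.0949] [0.0173 0.0954]
114 302 323 [0.0019 0.0839] [0.021  0.0841]
126 304 322 [0.0037 0.0729] [0.0201 0.0729]
138 306 320 [0.0055 0.0619] [0.0183 0.0616]
150 227 335 [-0.0677  0.0525] [0.0323 0.0504]
162 226 335 [-0.0691  0.0412] [0.0324 0.039 ]
174 227 335 [-0.0687  0.0299] [0.0325 0.0276]
186 292 335 [-0.0077  0.0175] [0.0326 0.0161]
198 291 334 [-0.0088  0.0061] [0.0318 0.0044]
210 292 334 [-0.008  -0.0055] [ 0.032  -0.0074]
222 293 334 [-0.0072 -0.0172] [ 0.0322 -0.0194]
234 236 334 [-0.0631 -0.029 ] [ 0.0324 -0.0316]
246 231 334 [-0.069  -0.0413] [ 0.0326 -0.0441]
258 232 333 [-0.069  -0.0539] [ 0.0318 -0.0569]
270 294 333 [-0.0072 -0.0665] [ 0.032  -0.0699]
282 304 322 [ 0.0026 -0.0796] [ 0.0209 -0.0833]
294 304 322 [ 0.0025 -0.0931] [ 0.0211 -0.0971]
```

The pin is still, straight across at x≈0.012, with both chocks' thick ends at x≈−0.069. That is 56 mm from each reference point. Handing in.

```bash
python3 -c "
from workcell import finish_job
print(finish_job())"
```

```text
the job is handed in; nothing more can be done
None
```

The pin lies straight across the draining board against both chocks, still after release, and the job is handed in at about 26 s of the 72 s; no verdict was returned.

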